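# Rinse the glue brush and hang it to dry

## Task

The glue brush has been left standing in the lid of the square glue canister: take it out and, holding it upright, dip its bristles completely below the rim of the low wide rinse pot for about a second, without shoving or tipping the pot. Then hang it upright in the ring of the drying stand, lowered until its drip guard rests on the ring plate before you let go. Do not disturb the beaker, jar, carton and tape roll.

Things in the scene. Friction and masses are not known exactly. Their poses are not given: they have to be found in the camera images.
- brush: Loose round glue brush, 180 mm long, 120 g, upright, bristles down. Origin at the bristle tip, z up the brush. Black bristles to z = 45 mm and steel ferrule to 70 (diameter 28, tip narrowed to 18), steel drip-guard disc of diameter 52 from z = 70 to 76, light wooden handle to z = 180 (diameter 20 at the guard, 24 from z = 118 up).
- brush_grip (a point): Point on the brush's axis where to grip the round handle, 155 mm above the bristle tip, 25 mm below the handle end.
- brush_guard (a point): Centre of the drip guard's underside, on the brush's axis 70 mm above the bristle tip.
- canister: Fixed square white tin, 104 x 104 mm, 100 mm tall, with a dark steel lid 12 mm thick that has one round 36 mm hole in its centre. The brush starts in the hole, its drip guard resting on the lid. Origin at the centre of the underside, z up.
- canister_hole (a point): Centre of the hole in the canister's lid, at the lid's top face (100 mm above the table).
- rinse_pot: Loose low wide round white enamel pot, open on top, 80 mm tall, outer diameter 96 at the foot and 104 at the rim, wall 4 mm, floor 6 mm thick, 0.6 kg, nothing inside. Origin at the centre of the underside, z up.
- pot_rim (a point): Centre of the rinse pot's mouth, at rim height, 80 mm above its underside.
- drying_stand: Fixed steel stand: drip tray 120 x 120 mm, 14 mm tall; over it a level plate 66 (x) by 90 mm (y), 10 mm thick, with a round 36 mm hole (the ring) at its centre, on two posts under the plate at y = +36 and -36 mm. The plate's top is 110 mm above the table; nothing rises above it. Origin at the centre of the underside, z up.
- stand_ring (a point): Centre of the ring (36 mm hole, through) in the drying stand's plate, at the plate's top face, 110 mm above the table.
- beaker: Bystander, loose: tall narrow white enamel beaker, diameter 56, 110 mm tall. Origin at the centre of the underside.
- jar: Bystander, loose: closed white jar, diameter 72, 90 mm tall. Origin at the centre of the underside.
- carton: Bystander, loose: small closed cardboard carton, 80 x 120 x 60 mm tall. Origin at the centre of the underside.
- tape_roll: Bystander, loose: cardboard-brown tape roll lying flat, outer diameter 100, 48 mm tall. Origin at the centre of the underside.
Not all that is in view belongs to the job. What is shaped like the canister but brown or yellow is not meant.

How it is judged:
By the outcome, as a careful person would: the job done as asked, in the order asked, and still so for the second after the job is handed in, with the robot touching nothing.
It also fails if it takes over 46 s, if anything falls off the work surface, if the arm or the gripper's body presses on something with over 40 N, if the wrist force passes 120 N, or if a joint passes its speed limit or range.

## Robot

A 6-joint arm with a two-finger parallel gripper is mounted at the origin on the work surface. World frame = base frame: x ahead of the robot, y to its left, z up, the work surface at z = 0. Lengths are in m, angles in rad, forces in N, time in s.
With the tool pointing down it reaches from about 0.25 to 0.725 m from the base axis. Payload 4 kg.
Tool frame: the origin (TCP) lies midway between the tips of the shut fingers; the grasp point (between the pads) lies ctrl.hold_point_z behind it (ctrl.hold_point_z is the distance from the TCP to the grasp point, in m); z points along the fingers, y is the line along which they close (so a half turn about z gives the same grasp; the last joint's range is limited). The gripper opens to 85 mm and grips with 20 to 120 N. Pads are 22 mm wide; open, the fingers measure 114 mm over their backs; the gripper's body (76 mm by 85 mm) begins 54 mm behind the grasp point. The pads swing forward as they close: fully open they stand 13 mm farther back than shut.
Start: joints at [1.129, 0.241, 0.005, 1.335, 0, 1.571], TCP at [0.214, 0.452, 0.209] pointing down, gripper open.
Joint ranges: [-2.72, 2.72], [-1.05, 1.87], [-1.09, 1.28], [-1.99, 2.15], [-1.42, 1.44], [-3.14, 3.14]. Speed limits (rad/s): [2.79, 2.79, 3.14, 3.14, 3.14, 3.14].

## Interface

Orientations are given as a unit quaternion [x, y, z, w].
In Python, from workcell import ctrl gives the robot as it stands. The module is installed in compiled form; this text tells all that it offers.
- The arm moves only by the tool apply_moves, never from a script. Its argument "commands" is a list that holds one entry, the list of rows, each a list of 4 numbers: the shift along the tool's x, y, z scaled (see below), then the turn about the tool's z scaled (see below). A call has exactly 8 rows; each row shifts and turns the commanded pose from where the row before left it, along the tool's axes as they then stand; what a row does not reach is not made up. The controller multiplies each number of a shift by 0.12 m and each number of a turn by 60 degrees. A row lasts 1/12 s, in which the tool goes at most 41.7 mm and 7.16 degrees, less where a joint would pass 70% of its speed; a pose out of reach is approached as far as the arm can. A call with a number of a shift or a turn outside -1 to 1 is refused whole. A call with a gripper value outside its range is refused whole. "fingers" is the opening, from 0 (shut) to 1 (fully open), set as the call begins (left out, the last holds). The fingers move at their own pace and stop on an object; "newtons" is the grip in N (left out, the last holds). Time passes only in rows, so rows that do not move let the fingers close, or fill a call up. It gives the time, the measured TCP pose, the force, the opening and the grip force at its end, in the units of the state.
- ctrl.read_state(): the state, without advancing time (a new reading comes with each control period).
- ctrl.camera(name): name is "side" or "top" or "wrist"; returns a dict with "frame" (420x560x3 uint8, red, green, blue), "camera_matrix" (3x3 intrinsics, pixels), "extrinsics" (4x4, takes a point from camera to world coordinates); the wrist camera has in their place "mount" (4x4, takes a point from camera to tool coordinates, whose origin is the TCP and whose axes are the flange's). Camera axes: x right, y up, looking along -z (the intrinsics and any distortion apply to the point x, -y, -z); pixel columns grow to the right and rows downward; lengths in m; the calibration is good to about 2 mm. The wrist camera is an equidistant fisheye: a pixel r from the principal point sees the ray r / f radians off the axis. A picture is of the moment at which its call begins: read the wrist's pose just before it. There is no depth.
- ctrl.job_done(): hands the job in; it is judged then, once.
Trained networks look in the newest picture that a camera, given by its name, has taken for a name from the list of things; names that differ only in an ending like _2 or _b are one class to them, and where a whole thing is asked for, a point or a joint stands for the part that bears it (a point fixed in the world has none). Each returns a list of dicts, best first, with "score" (0 to 1); they miss things now and then, are a little off and sometimes report something else, mostly with a low value. They report only what shows in the picture. A call takes as long as a camera call. They do not tell look-alikes from the thing itself.
- ctrl.spot_in(camera, target): "uv" ([column, row] in pixels, amid what is visible of it).
- ctrl.outline_of(camera, target): "region" (420x560 bool, what is visible of it) and "uv" ([column, row] in pixels, amid what is visible of it).
- ctrl.mark_of(camera, target): "uv" ([column, row] in pixels: a listed point, or the origin of a listed thing).
The state is a dict: "time": time; "joint_pos": joint angles; "qvel": joint speeds; "effort": joint torques, N m; "tool_pos": TCP position; "ee_rot": TCP orientation; "contact_force": force on the tool from outside, world axes, zero at the start; "wrist_torque": the same for the moment, N m; "width": finger opening in m; "grip_force": force on a finger pad.
Only numpy, scipy, OpenCV 4.12 (cv2) and the standard library are available. Lean on these libraries where they do the work, as an engineer would, in place of code of your own. Each camera call takes 0.05 s, during which the arm holds its last target. There are 200 camera calls.

## Working session

There is one attempt and no reset: what is moved stays moved. The work goes in short steps, Python scripts to look and compute and a tool call to move; the robot and the scene stay as the last step left them, time stands still between calls to the robot, and variables do not carry over. Pictures are saved under pics/ and viewed, at most 10 in all, crops included, and the job is handed in when it is done.

Besides the shell and the picture viewer there is one more tool, called after "Request:" by a JSON object that holds its "name" and its "arguments", one argument or row to a line. apply_moves: Moves the arm, as the interface text tells. Shifts and turns lie within -1 to 1; 1 stands for 0.12 m of shift or 60 degrees of turn. Its arguments: {"type":"object","properties":{"commands":{"type":"array","items":{"type":"array","items":{"type":"array","items":{"type":"number"}}}},"fingers":{"type":"number"},"newtons":{"type":"number"}},"required":["commands"]}

```bash
mkdir -p pics; cat > h.py <<'E'
import numpy as np, cv2
from workcell import ctrl
def ray(c,uv):
    K=np.array(c["camera_matrix"]);E=np.array(c["extrinsics"])
    d=np.linalg.inv(K)@[uv[0],uv[1],1]; d=E[:3,:3]@(d*[1,-1,-1])
    return E[:3,3],d/np.linalg.norm(d)
def atz(c,uv,z):
    o,d=ray(c,uv); return (o+d*(z-o[2])/d[2]).round(4)
def tri(r1,r2):
    (a,d),(b,e)=r1,r2
    s=np.linalg.lstsq(np.c_[d,-e],b-a,rcond=None)[0]
    p,q=a+s[0]*d,b+s[1]*e
    return ((p+q)/2).round(4),round(float(np.linalg.norm(p-q)),4)
E
python3 - <<'E'
from h import *
s=ctrl.read_state(); print(s["time"],s["tool_pos"],s["ee_rot"],s["width"],ctrl.hold_point_z)
cs={}
for n in("top","side"):
    c=cs[n]=ctrl.camera(n); print(n,[k for k in c],np.array(c["extrinsics"]).round(3).tolist())
    cv2.imwrite(f"pics/{n}0.png",c["frame"][:,:,::-1])
for t in["brush_grip","brush_guard","canister_hole","pot_rim","stand_ring","brush","canister","rinse_pot","drying_stand","beaker","jar","carton","tape_roll"]:
    for n in cs:
        r=ctrl.mark_of(n,t); print(t,n,[(np.round(x["uv"]).tolist(),round(x["score"],2)) for x in r[:3]])
print(ctrl.read_state()["time"])
E
```

```text
0.0 [0.21345228 0.45137739 0.20840045] [ 2.19070084e-01  9.75708544e-01 -1.03860926e-03 -2.39451283e-04] 0.08517124672181481 0.0187
top ['frame', 'camera_matrix', 'extrinsics'] [[-0.007, 0.993, -0.117, 0.369], [-1.0, -0.008, -0.01, 0.068], [-0.01, 0.116, 0.993, 1.518], [0.0, 0.0, 0.0, 1.0]]
side ['frame', 'camera_matrix', 'extrinsics'] [[0.709, 0.418, -0.568, -0.031], [-0.705, 0.398, -0.588, -0.501], [-0.02, 0.817, 0.576, 0.697], [0.0, 0.0, 0.0, 1.0]]
brush_grip top [([186.0, 234.0], 0.74)]
brush_grip side [([206.0, 158.0], 0.8)]
brush_guard top [([195.0, 237.0], 0.61)]
brush_guard side [([211.0, 186.0], 0.63)]
canister_hole top [([195.0, 235.0], 0.92), ([177.0, 291.0], 0.76), ([136.0, 239.0], 0.72)]
canister_hole side [([170.0, 162.0], 0.87), ([210.0, 184.0], 0.74), ([140.0, 205.0], 0.62)]
pot_rim top [([305.0, 220.0], 0.89)]
pot_rim side [([308.0, 243.0], 0.9)]
stand_ring top [([400.0, 200.0], 0.84)]
stand_ring side [([439.0, 280.0], 0.83)]
brush top [([200.0, 233.0], 0.84)]
brush side []
canister top [([146.0, 241.0], 0.77), ([182.0, 289.0], 0.7), ([198.0, 237.0], 0.57)]
canister side [([212.0, 216.0], 0.95), ([174.0, 196.0], 0.83), ([145.0, 236.0], 0.66)]
rinse_pot top [([305.0, 224.0], 0.82)]
rinse_pot side [([311.0, 268.0], 0.74), ([204.0, 266.0], 0.17)]
drying_stand top [([390.0, 207.0], 0.9)]
drying_stand side [([428.0, 318.0], 0.92)]
beaker top [([245.0, 283.0], 0.69)]
beaker side [([202.0, 267.0], 0.77), ([212.0, 187.0], 0.62), ([308.0, 266.0], 0.4)]
jar top [([355.0, 155.0], 0.7)]
jar side [([432.0, 258.0], 0.91)]
carton top [([243.0, 155.0], 0.97)]
carton side [([319.0, 195.0], 0.95)]
tape_roll top [([360.0, 284.0], 0.69)]
tape_roll side [([312.0, 359.0], 0.92), ([309.0, 266.0], 0.66)]
1.4
```

View pictures.

View pics/top0.png

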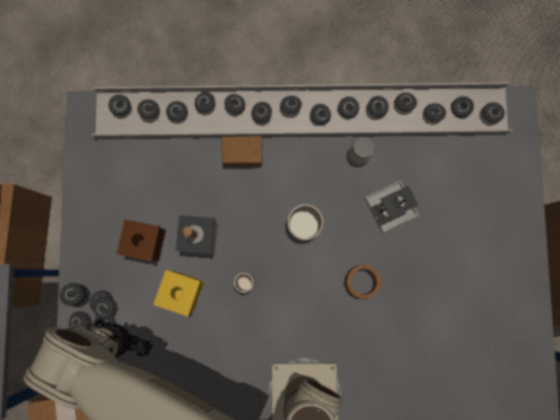

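View pics/side0.png

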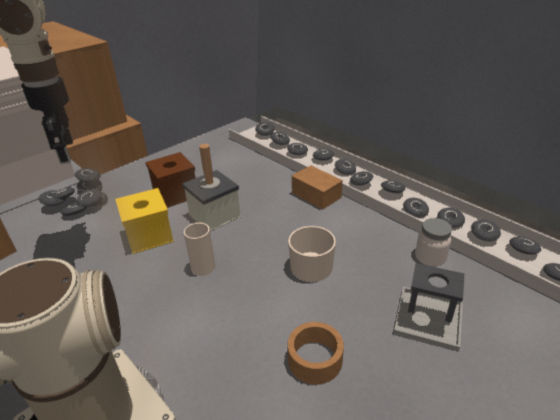

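```bash
python3 - <<'E'
from h import *
cs={n:ctrl.camera(n) for n in("top","side")}
P=dict(grip=((186,234),(206,158)),guard=((195,237),(211,186)),hole=((195,235),(210,184)),rim=((305,220),(308,243)),ring=((400,200),(439,280)),pot=((305,224),(311,268)),stand=((390,207),(428,318)),jar=((355,155),(432,258)),beaker=((245,283),(202,267)),carton=((243,155),(319,195)),tape=((360,284),(312,359)))
Z=dict(grip=.185,guard=.1,hole=.1,rim=.08,ring=.11)
for k,(a,b) in P.items():
    z=Z.get(k,0); print(k,*tri(ray(cs["top"],a),ray(cs["side"],b)),atz(cs["top"],a,z),atz(cs["side"],b,z))
f=cs["side"]["frame"][110:260,90:270]; g=cs["top"]["frame"][185:335,90:270]
cv2.imwrite("pics/crop.png",cv2.resize(np.vstack([f])[:,:,::-1],None,fx=4,fy=4,interpolation=cv2.INTER_CUBIC))
cv2.imwrite("pics/cropt.png",cv2.resize(g[:,:,::-1],None,fx=4,fy=4,interpolation=cv2.INTER_CUBIC))
E
```

```text
grip [0.4759 0.3224 0.1752] 0.0081 [0.4718 0.3227 0.185 ] [0.4696 0.3046 0.185 ]
guard [0.4722 0.311  0.1002] 0.0065 [0.4695 0.3128 0.1   ] [0.475  0.3093 0.1   ]
hole [0.4748 0.3121 0.1049] 0.0002 [0.4753 0.3129 0.1   ] [0.479  0.3189 0.1   ]
rim [ 0.5139 -0.0019  0.0714] 0.0146 [ 0.5185 -0.0063  0.08  ] [ 0.5004 -0.0046  0.08  ]
ring [ 0.5699 -0.2772  0.108 ] 0.0053 [ 0.5712 -0.279   0.11  ] [ 0.5657 -0.2762  0.11  ]
pot [ 0.5119 -0.0081  0.0008] 0.0065 [ 0.5144 -0.0103  0.    ] [ 0.5098 -0.0056  0.    ]
stand [ 0.5649 -0.2736  0.0029] 0.0004 [ 0.5654 -0.2744  0.    ] [ 0.5672 -0.2725  0.    ]
jar [ 0.7373 -0.177  -0.0108] 0.0122 [ 0.731  -0.1702  0.    ] [ 0.7306 -0.1859  0.    ]
beaker [0.3352 0.1749 0.0033] 0.0007 [0.3348 0.1753 0.    ] [0.3372 0.1779 0.    ]
carton [0.7358 0.1789 0.0049] 0.0078 [0.7341 0.1819 0.    ] [0.7446 0.1814 0.    ]
tape [ 0.3302 -0.1743  0.008 ] 0.001 [ 0.3296 -0.1752  0.    ] [ 0.3348 -0.1709  0.    ]
```

View pics/crop.png

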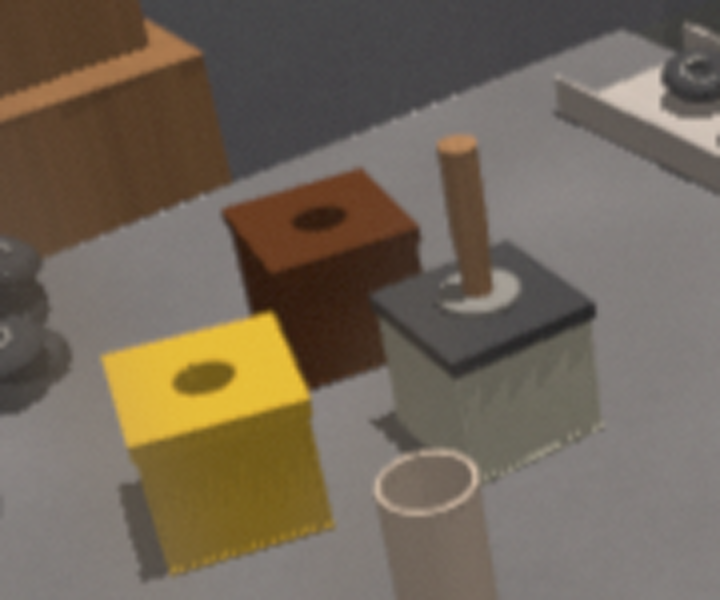

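Three square canisters with a hole: brown at top (140,241), yellow at top (177,293), and white with a dark lid at top (196,236), side (212,205). The white one fits: the tin is white, the lid is dark, and the brush with its guard stands in it. The crop confirms this. The side view also shows the pot at (312,253), the stand at (438,283), the beaker, jar, carton and tape. I'll move above the brush now.

Request:
{"name": "apply_moves", "arguments": {
  "commands": [
    [[0,0,-0.3,0],[-0.33,-0.016,-0.01,0],[-0.33,-0.016,-0.01,0],[-0.33,-0.016,-0.01,0],[-0.33,-0.016,-0.01,0],[-0.33,-0.016,-0.01,0],[-0.33,-0.016,-0.01,0],[-0.33,-0.016,-0.01,0]]
  ],
  "fingers": 1
}}

```text
time: 2.17
tool_pos: [0.4602, 0.3201, 0.2539]
ee_rot: [0.219, 0.976, 0.0, 0.0]
contact_force: [0.3, 1.3, -0.1]
width: 0.0856
grip_force: 0.0
```

```bash
cat >> h.py <<'E'
from scipy.spatial.transform import Rotation as Rn
def pose():
    s=ctrl.read_state(); return np.array(s["tool_pos"]),Rn.from_quat(s["ee_rot"]).as_matrix()
def wray(c,uv,p,R):
    K=np.array(c["camera_matrix"]);M=np.array(c["mount"])
    v=np.array([(uv[0]-K[0,2])/K[0,0],(uv[1]-K[1,2])/K[1,1]]);th=np.linalg.norm(v)
    u=v/max(th,1e-9)*np.sin(th); d=np.array([u[0],-u[1],-np.cos(th)])
    return p+R@M[:3,3], R@M[:3,:3]@d
def watz(c,uv,z,p,R):
    o,d=wray(c,uv,p,R); return (o+d*(z-o[2])/d[2]).round(4)
def wproj(c,X,p,R):
    K=np.array(c["camera_matrix"]);M=np.array(c["mount"])
    q=M[:3,:3].T@(R.T@(np.asarray(X)-p)-M[:3,3]); q=q*[1,-1,-1]
    r=np.hypot(q[0],q[1]); th=np.arctan2(r,q[2])
    return np.array([K[0,2]+K[0,0]*th*q[0]/r,K[1,2]+K[1,1]*th*q[1]/r]).round(1)
def delta(T):
    "rows units (tool axes) to bring TCP to T"
    p,R=pose(); print("need units",(R.T@(np.asarray(T)-p)/.12).round(3))
E
python3 - <<'E'
from h import *
s=ctrl.read_state();p,R=pose(); c=ctrl.camera("wrist"); print(s["time"],p.round(4),R.round(3).tolist(),s["joint_pos"]); print(np.array(c["mount"]).round(3).tolist(),np.array(c["camera_matrix"]).round(1).tolist())
cv2.imwrite("pics/w1.png",c["frame"][:,:,::-1])
for t,z in(("brush_grip",.185),("brush_guard",.1),("canister_hole",.1),("pot_rim",.08),("stand_ring",.11)):
    for r in ctrl.mark_of("wrist",t)[:2]: print(t,np.round(r["uv"]),round(r["score"],2),watz(c,r["uv"],z,p,R))
E
```

```text
2.1667 [0.4602 0.3201 0.2539] [[-0.904, 0.428, 0.0], [0.428, 0.904, 0.0], [-0.0, 0.0, -1.0]] [6.07743951e-01 3.50973599e-01 2.71406587e-01 1.49089546e+00
 9.72179156e-05 1.04961695e+00]
[[0.0, 0.961, 0.278, 0.07], [1.0, -0.0, 0.0, -0.001], [0.001, 0.278, -0.961, -0.165], [0.0, 0.0, 0.0, 1.0]] [[325.2, 0.0, 280.5], [0.0, 325.2, 211.5], [0.0, 0.0, 1.0]]
brush_grip [284. 235.] 0.8 [0.476  0.3148 0.185 ]
brush_grip [ 21. 381.] 0.45 [ 0.5267 -0.1202  0.185 ]
brush_guard [279. 207.] 0.65 [0.4747 0.3111 0.1   ]
canister_hole [423. 129.] 0.91 [0.4621 0.481  0.1   ]
pot_rim [ 93. 318.] 0.61 [ 0.5144 -0.0041  0.08  ]
pot_rim [118. 400.] 0.5 [ 0.6705 -0.0885  0.08  ]
stand_ring [ 16. 380.] 0.93 [ 0.5651 -0.2881  0.11  ]
```

View pics/w1.png

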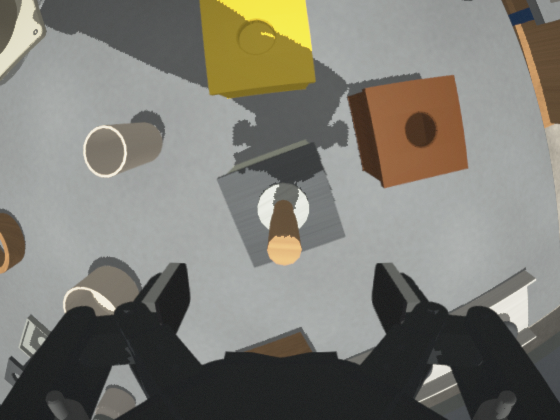

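The wrist view shows the handle end at (284,249) and the guard disc centred at about (283,206) on the dark lid. The brush is nearly upright, with the fingers straddling it in y.

```bash
python3 - <<'E'
from h import *
p,R=pose(); c=ctrl.camera("wrist"); f=c["frame"]
hsv=cv2.cvtColor(f,cv2.COLOR_RGB2HSV)
# handle end: bright orange
roi=np.zeros(f.shape[:2],bool); roi[225:275,260:310]=1
m=roi&(hsv[...,2]>170)&(hsv[...,1]>60); y,x=np.nonzero(m); e,=[cv2.minEnclosingCircle(np.c_[x,y].astype(np.float32))]
print("end",e,m.sum(),watz(c,e[0],.21,p,R))
roi[:]=0; roi[170:240,245:320]=1
m=roi&(hsv[...,2]>180)&(hsv[...,1]<40); y,x=np.nonzero(m); h=cv2.convexHull(np.c_[x,y].astype(np.float32)); e=cv2.fitEllipse(h)
print("guard",e,cv2.minEnclosingCircle(h),watz(c,e[0],.106,p,R))
E
```

```text
end ((283.5, 253.0), 16.77060890197754) 828 [0.4769 0.3142 0.21  ]
guard ((282.6061706542969, 211.17474365234375), (48.816837310791016, 51.667728424072266), 87.92366027832031) ((282.5164794921875, 210.59339904785156), 25.894289016723633) [0.4765 0.3143 0.106 ]
```

Request:
{"name": "apply_moves", "arguments": {
  "commands": [
    [[-0.145,0.015,0,0],[0,0,0.1,0],[0,0,0.15,0],[0,0,0.15,0],[0,0,0.15,0],[0,0,0.12,0],[0,0,0.06,0],[0,0,0,0]]
  ]
}}

```text
time: 3.18
tool_pos: [0.473, 0.3157, 0.1645]
ee_rot: [0.218, 0.976, -0.001, -0.001]
contact_force: [-0.2, 0.2, -0.2]
width: 0.0854
grip_force: 0.0
```

Request:
{"name": "apply_moves", "arguments": {
  "commands": [
    [[0,0,0,0],[0,0,0,0],[0,0,0,0],[0,0,0,0],[0,0,0,0],[0,0,0,0],[0,0,0,0],[0,0,0,0]]
  ],
  "fingers": 0,
  "newtons": 50
}}

```text
time: 3.85
tool_pos: [0.4757, 0.3156, 0.1671]
ee_rot: [0.219, 0.976, 0.001, 0.001]
contact_force: [-1.3, -0.9, 4.6]
width: 0.0224
grip_force: 49.6
```

Request:
{"name": "apply_moves", "arguments": {
  "commands": [
    [[0,0,-0.05,0],[0,0,-0.1,0],[0,0,-0.15,0],[0,0,-0.15,0],[0,0,-0.15,0],[0,0,-0.15,0],[0,0,-0.1,0],[0,0,-0.05,0]]
  ]
}}

```text
time: 4.52
tool_pos: [0.4755, 0.3158, 0.2757]
ee_rot: [0.219, 0.976, 0.001, 0.001]
contact_force: [-0.1, 0.5, -2.6]
width: 0.0221
grip_force: 49.2
```

```bash
python3 - <<'E'
from h import *
s=ctrl.read_state();p,R=pose(); c=ctrl.camera("wrist"); d=ctrl.camera("side"); t=ctrl.camera("top")
print(s["time"],p,s["width"],s["joint_pos"])
cv2.imwrite("pics/m2.png",np.hstack([c["frame"][100:,:400],d["frame"][60:380,100:500]])[:,:,::-1])
for n in("top","side"):
  for k in("pot_rim","rinse_pot"):
    for r in ctrl.outline_of(n,k)[:1]:
        y,x=np.nonzero(r["region"]); print(n,k,r["score"],x.min(),x.max(),y.min(),y.max(),r["uv"])
r=ctrl.mark_of("wrist","pot_rim")[:2]; print([(q["uv"],q["score"],watz(c,q["uv"],.08,p,R)) for q in r])
delta([.512,-.004,p[2]])
E
```

```text
4.5167 [0.47548421 0.31579461 0.27569413] 0.02209781710201325 [5.86164373e-01 3.70387915e-01 3.55176628e-01 1.55380687e+00
 1.69191506e-04 1.02798975e+00]
top pot_rim 0.58 288 322 204 239 [304.6, 221.7]
top rinse_pot 0.81 288 321 204 239 [305.8, 218.2]
side pot_rim 0.92 288 334 227 281 [310.0, 251.3]
[([96.3, 300.4], 0.84, array([ 0.5136, -0.0021,  0.08  ]))]
need units [-1.419 -2.272 -0.02 ]
```

View pics/m2.png

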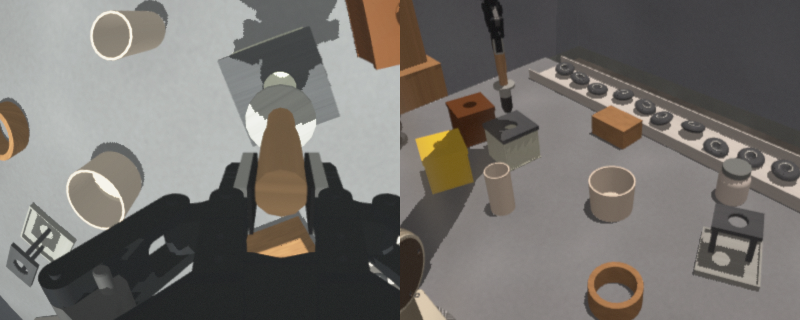

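The left half (wrist) shows the brush held between the pads, bristles free, with the guard at about (280,215). The right half (side) shows it lifted clear of the lid and roughly upright. The pot rim is at wrist (96,300), about (0.513, -0.003) in world. I'll carry it there.

Request:
{"name": "apply_moves", "arguments": {
  "commands": [
    [[-0.043,-0.068,0,0],[-0.085,-0.136,0,0],[-0.128,-0.204,0,0],[-0.156,-0.25,0,0],[-0.156,-0.25,0,0],[-0.156,-0.25,0,0],[-0.156,-0.25,0,0],[-0.156,-0.25,0,0]]
  ]
}}

```text
time: 5.58
tool_pos: [0.502, 0.0802, 0.274]
ee_rot: [0.219, 0.976, -0.0, -0.0]
contact_force: [0.5, -0.3, -2.2]
width: 0.0223
grip_force: 49.2
```

Request:
{"name": "apply_moves", "arguments": {
  "commands": [
    [[-0.156,-0.25,0,0],[-0.114,-0.182,0,0],[-0.071,-0.114,0,0],[-0.043,-0.068,0,0],[0,0,0,0],[0,0,0,0],[0,0,0,0],[0,0,0,0]]
  ]
}}

```text
time: 6.25
tool_pos: [0.5125, -0.0027, 0.2741]
ee_rot: [0.218, 0.976, 0.0, -0.0]
contact_force: [0.2, 0.4, -1.3]
width: 0.022
grip_force: 49.2
```

```bash
python3 - <<'E'
from h import *
s=ctrl.read_state();p,R=pose(); c=ctrl.camera("wrist"); d=ctrl.camera("side"); t=ctrl.camera("top")
print(s["time"],p,s["width"],s["joint_pos"])
cv2.imwrite("pics/m3.png",np.hstack([c["frame"][100:,:400],d["frame"][60:380,100:500]])[:,:,::-1])
for k,z in(("pot_rim",.08),("stand_ring",.11),("brush_guard",p[2]-.0665)):
  print(k,[(np.round(q["uv"]),round(q["score"],2),watz(c,q["uv"],z,p,R)) for q in ctrl.mark_of("wrist",k)[:2]])
m=ctrl.mark_of("side","brush_guard")[:1];g=ctrl.mark_of("side","brush_grip")[:1]; 
for q in m: print("side guard",q["uv"],atz(d,q["uv"],p[2]-.0665))
for q in g: print("side grip",q["uv"],atz(d,q["uv"],p[2]+.0187))
for X in(p+[0,0,-.066],): print("expected guard uv",wproj(c,X,p,R))
delta([.5135,-.004,.154])
E
```

```text
6.25 [ 0.51245263 -0.00268097  0.27406236] 0.02202220997383157 [-5.41291100e-03  2.48777968e-01  1.82727157e-01  1.50492141e+00
  2.85451559e-04  4.34621673e-01]
pot_rim [(array([277., 184.]), 0.97, array([ 0.5122, -0.0077,  0.08  ]))]
stand_ring [(array([113., 312.]), 0.94, array([ 0.5662, -0.2771,  0.11  ]))]
brush_guard [(array([278., 217.]), 0.61, array([ 0.5124, -0.0058,  0.2076])), (array([278., 171.]), 0.27, array([0.4808, 0.0091, 0.2076]))]
side guard [312.3, 191.8] [ 0.5126 -0.0042  0.2076]
side grip [308.2, 155.2] [0.505  0.0006 0.2928]
expected guard uv [281.4 215.7]
need units [-0.008 -0.     1.001]
```

View pics/m3.png

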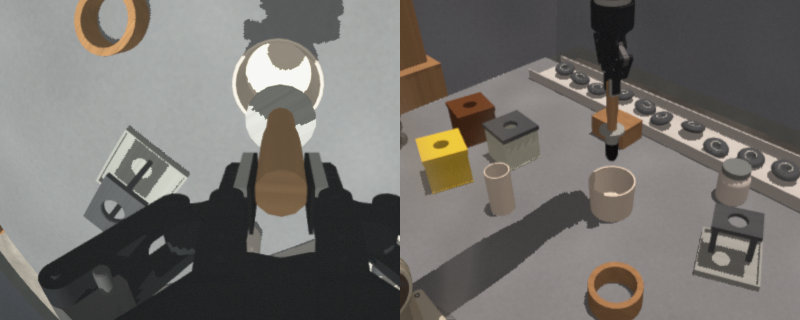

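The wrist view (left) shows the bristles over the pot mouth, rim centre about (277,184), with the ring at (113,312). The side view shows the brush upright above the pot. I'll dip it.

Request:
{"name": "apply_moves", "arguments": {
  "commands": [
    [[-0.014,-0.03,0.05,0],[0,0,0.12,0],[0,0,0.16,0],[0,0,0.18,0],[0,0,0.18,0],[0,0,0.15,0],[0,0,0.09,0],[0,0,0.045,0]]
  ]
}}

```text
time: 7.32
tool_pos: [0.5109, -0.0081, 0.1546]
ee_rot: [0.219, 0.976, -0.0, -0.002]
contact_force: [-0.9, 0.2, -1.6]
width: 0.0224
grip_force: 49.2
```

Request:
{"name": "apply_moves", "arguments": {
  "commands": [
    [[0,0,0,0],[0,0,0,0],[0,0,0,0],[0,0,0,0],[0,0,0,0],[0,0,0,0],[0,0,0,0],[0,0,0,0]]
  ]
}}

```text
time: 7.98
tool_pos: [0.5127, -0.0078, 0.1573]
ee_rot: [0.219, 0.976, 0.0, 0.0]
contact_force: [-0.9, 0.3, -1.4]
width: 0.0222
grip_force: 49.2
```

```bash
python3 - <<'E'
from h import *
s=ctrl.read_state();p,R=pose(); d=ctrl.camera("side")
print(s["time"],p,s["contact_force"])
cv2.imwrite("pics/dip.png",cv2.resize(d["frame"][170:300,240:400,::-1],None,fx=3,fy=3))
E
```

```text
7.9833 [ 0.51268478 -0.00776322  0.15732846] [-0.89615326  0.25767482 -1.36786164]
```

View pics/dip.png

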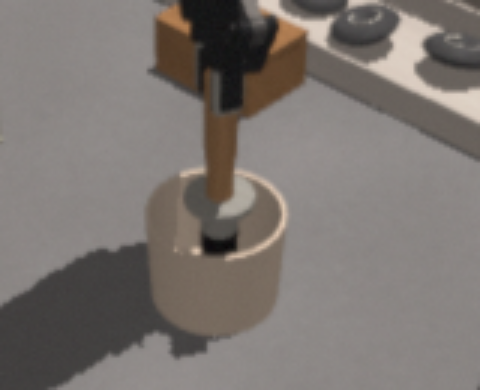

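The crop shows the bristles inside the pot at about (220,240), below the rim, and the guard just over the mouth. Nothing is touching. I'll hold a bit longer, then lift.

Request:
{"name": "apply_moves", "arguments": {
  "commands": [
    [[0,0,0,0],[0,0,0,0],[0,0,0,0],[0,0,0,0],[0,0,0,0],[0,0,0,0],[0,0,0,0],[0,0,0,0]]
  ]
}}

```text
time: 8.7
tool_pos: [0.5126, -0.0078, 0.1571]
ee_rot: [0.219, 0.976, -0.0, -0.0]
contact_force: [-0.4, -0.9, -1.3]
width: 0.0222
grip_force: 49.2
```

Request:
{"name": "apply_moves", "arguments": {
  "commands": [
    [[0,0,-0.045,0],[0,0,-0.09,0],[0,0,-0.15,0],[0,0,-0.18,0],[0,0,-0.18,0],[0,0,-0.16,0],[0,0,-0.12,0],[0,0,-0.05,0]]
  ]
}}

```text
time: 9.37
tool_pos: [0.5137, -0.0078, 0.2771]
ee_rot: [0.219, 0.976, 0.0, 0.002]
contact_force: [0.4, 0.0, -1.8]
width: 0.0222
grip_force: 49.2
```

```bash
python3 - <<'E'
from h import *
p,R=pose(); print(p,ctrl.read_state()["time"]); delta([.5665,-.2775,p[2]])
c=ctrl.camera("wrist"); print([(np.round(q["uv"]),round(q["score"],2),watz(c,q["uv"],.11,p,R)) for q in ctrl.mark_of("wrist","stand_ring")[:2]])
E
```

```text
[ 0.51370011 -0.0078293   0.27714397] 9.3667
need units [-1.359 -1.843  0.002]
[(array([116., 308.]), 0.55, array([ 0.5656, -0.2756,  0.11  ]))]
```

Request:
{"name": "apply_moves", "arguments": {
  "commands": [
    [[-0.041,-0.055,0,0],[-0.082,-0.111,0,0],[-0.122,-0.166,0,0],[-0.149,-0.203,0,0],[-0.149,-0.203,0,0],[-0.149,-0.203,0,0],[-0.122,-0.166,0,0],[-0.082,-0.111,0,0]]
  ]
}}

```text
time: 10.13
tool_pos: [0.5466, -0.1889, 0.2718]
ee_rot: [0.22, 0.975, -0.0, -0.002]
contact_force: [0.1, 0.5, -0.9]
width: 0.0222
grip_force: 49.2
```

Request:
{"name": "apply_moves", "arguments": {
  "commands": [
    [[0,0,0,0],[0,0,0,0],[0,0,0,0],[0,0,0,0],[0,0,0,0],[0,0,0,0],[0,0,0,0],[0,0,0,0]]
  ]
}}

```text
time: 10.8
tool_pos: [0.5473, -0.1854, 0.2743]
ee_rot: [0.219, 0.976, -0.0, 0.0]
contact_force: [0.6, 0.4, -1.4]
width: 0.0225
grip_force: 49.2
```

```bash
python3 - <<'E'
from h import *
p,R=pose(); s=ctrl.read_state(); c=ctrl.camera("wrist"); print(s["time"],p)
for k,z in(("stand_ring",.11),("brush_guard",p[2]-.067)):
  print(k,[(np.round(q["uv"]),round(q["score"],2),watz(c,q["uv"],z,p,R)) for q in ctrl.mark_of("wrist",k)[:2]])
d=ctrl.camera("side"); t=ctrl.camera("top")
np.savez("n.npz",w=c["frame"],p=p,R=R)
# handle axis expected
for h in(.067,.137): print("exp",wproj(c,p-[0,0,h],p,R))
cv2.imwrite("pics/s5.png",cv2.resize(c["frame"][100:370,60:360,::-1],None,fx=2.2,fy=2.2,interpolation=cv2.INTER_CUBIC))
E
```

```text
10.8 [ 0.54733927 -0.18539417  0.27434926]
stand_ring [(array([214., 238.]), 0.9, array([ 0.5657, -0.2761,  0.11  ]))]
brush_guard [(array([279., 220.]), 0.61, array([ 0.5497, -0.1886,  0.2073]))]
exp [281.4 215.3]
exp [281.3 194. ]
```

View pics/s5.png

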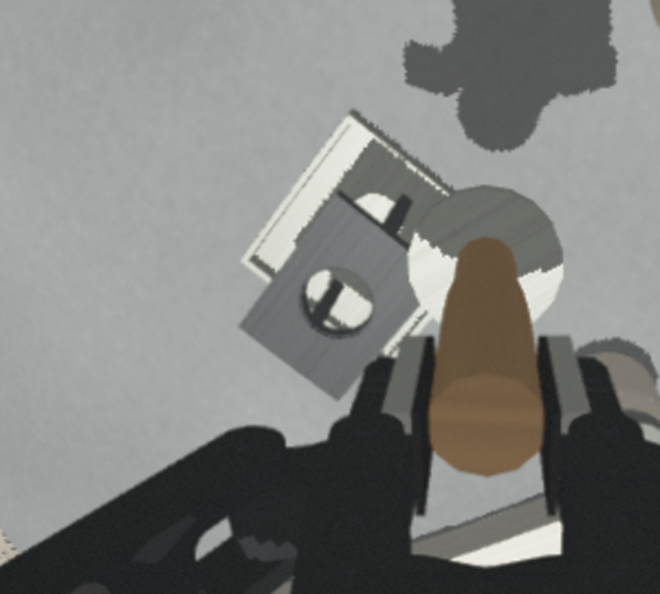

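The crop shows the ring hole centred at (337,301), full-frame (213.4,236.9). The guard disc spans crop x 408–563 with its top at y 186, and the handle end is centred at x≈486. I'll work out the guard's true offset from the TCP and the ring position.

```bash
python3 - <<'E'
from h import *
from scipy.optimize import least_squares
D=np.load("n.npz");p,R=D["p"],D["R"]; c=ctrl.camera("wrist")
a=np.linspace(0,2*np.pi,180)
def ext(x,y,z,r):
    P=np.array([wproj(c,[x+r*np.cos(t),y+r*np.sin(t),z],p,R) for t in a]); return np.array([P[:,0].min(),P[:,0].max(),P[:,1].min(),P[:,1].max()])
px=lambda u,v:(60+u/2.2,100+v/2.2)
g=np.array([px(408,0)[0],px(563,0)[0],px(0,186)[1]])
zt=p[2]-.1371+.076
s=least_squares(lambda q:ext(*q,zt,.026)[:3]-g,p[:2]+.001,diff_step=1e-2); print("guard",s.x,"off",s.x-p[:2],s.fun)
h=np.array([*[px(u,0)[0] for u in(302,374)],*[px(0,v)[1] for v in(264,338)]])
s=least_squares(lambda q:ext(*q,.11,.018)-h,[.566,-.276],diff_step=1e-2); print("ring",s.x,s.fun)
delta([*(s.x),p[2]])
E
```

```text
guard [ 0.54850615 -0.18653768] off [ 0.00116688 -0.00114352] [-0.35454545  0.29090909  0.05454545]
ring [ 0.56487702 -0.27576923] [ 0.42727273 -0.4         1.4        -1.53636364]
need units [-0.453 -0.615 -0.002]
```

Request:
{"name": "apply_moves", "arguments": {
  "commands": [
    [[-0.027,-0.037,0,0],[-0.089,-0.123,0,0],[-0.107,-0.147,0,0],[-0.107,-0.147,0,0],[-0.089,-0.123,0,0],[-0.027,-0.037,0,0],[0,0,0,0],[0,0,0,0]]
  ]
}}

```text
time: 11.77
tool_pos: [0.5639, -0.2753, 0.2737]
ee_rot: [0.219, 0.976, 0.0, -0.0]
contact_force: [-0.3, 0.2, -1.5]
width: 0.0223
grip_force: 49.3
```

Request:
{"name": "apply_moves", "arguments": {
  "commands": [
    [[0,0,0.05,0],[0,0,0.05,0],[0,0,0.05,0],[0,0,0,0],[0,0,0,0],[0,0,0,0],[0,0,0,0],[0,0,0,0]]
  ]
}}

```text
time: 12.43
tool_pos: [0.5643, -0.2754, 0.2565]
ee_rot: [0.219, 0.976, -0.0, 0.0]
contact_force: [-0.2, -0.1, -1.7]
width: 0.0224
grip_force: 49.3
```

```bash
python3 - <<'E'
from h import *
p,R=pose(); s=ctrl.read_state(); print(s["time"],p)
c=ctrl.camera("wrist");d=ctrl.camera("side")
for n in("wrist","side"): print(n,[(np.round(q["uv"],1),round(q["score"],2),watz(c,q["uv"],.11,p,R) if n=="wrist" else atz(d,q["uv"],.11)) for q in ctrl.mark_of(n,"stand_ring")[:1]])
A=cv2.resize(c["frame"][110:310,190:370,::-1],None,fx=2,fy=2,interpolation=cv2.INTER_CUBIC)
B=cv2.resize(d["frame"][200:350,370:510,::-1],(373,400),interpolation=cv2.INTER_CUBIC)
cv2.imwrite("pics/s6.png",np.hstack([A,B]))
E
```

```text
12.4333 [ 0.56432824 -0.27540629  0.25653425]
wrist [(array([280.3, 192.8]), 0.76, array([ 0.5649, -0.2767,  0.11  ]))]
side [(array([437.3, 276.2]), 0.62, array([ 0.5724, -0.2688,  0.11  ]))]
```

View pics/s6.png

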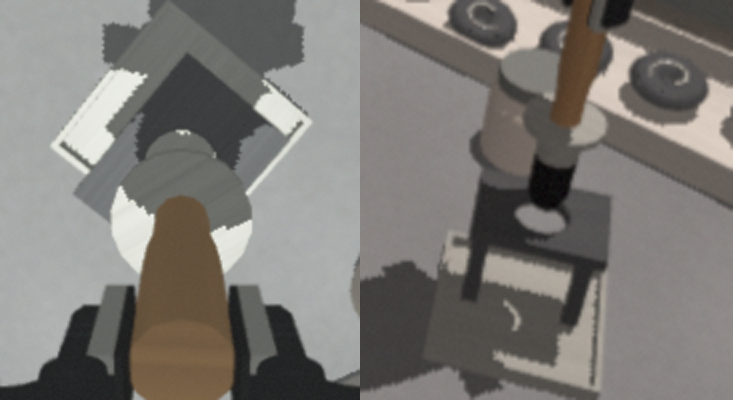

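The left crop shows the guard and ferrule concealing the hole, centred across the plate. The right crop shows the tip just above the ring hole at about (545,205). Estimates agree within 1 mm, so I'll lower gently.

Request:
{"name": "apply_moves", "arguments": {
  "commands": [
    [[0,0,0.04,0],[0,0,0.05,0],[0,0,0.05,0],[0,0,0.05,0],[0,0,0.05,0],[0,0,0.05,0],[0,0,0.03,0],[0,0,0,0]]
  ]
}}

```text
time: 13.3
tool_pos: [0.5635, -0.2751, 0.2163]
ee_rot: [0.219, 0.976, 0.0, -0.001]
contact_force: [0.1, -0.2, -1.5]
width: 0.0219
grip_force: 49.3
```

Request:
{"name": "apply_moves", "arguments": {
  "commands": [
    [[0,0,0.05,0],[0,0,0.05,0],[0,0,0.05,0],[0,0,0.05,0],[0,0,0.04,0],[0,0,0.03,0],[0,0,0,0],[0,0,0,0]]
  ]
}}

```text
time: 13.97
tool_pos: [0.564, -0.2753, 0.185]
ee_rot: [0.219, 0.976, 0.0, -0.0]
contact_force: [-0.1, -0.2, -1.5]
width: 0.0221
grip_force: 49.3
```

```bash
python3 - <<'E'
from h import *
p,R=pose(); s=ctrl.read_state(); print(s["time"],p,s["contact_force"],s["wrist_torque"])
E
```

```text
13.9667 [ 0.56400162 -0.27531351  0.18504616] [-0.07125735 -0.21747186 -1.46252195] [-0.01323933 -0.03942818  0.03354726]
```

Request:
{"name": "apply_moves", "arguments": {
  "commands": [
    [[0,0,0.01,0],[0,0,0.01,0],[0,0,0.01,0],[0,0,0.01,0],[0,0,0.008,0],[0,0,0.008,0],[0,0,0,0],[0,0,0,0]]
  ]
}}

```text
time: 14.63
tool_pos: [0.5641, -0.2753, 0.1785]
ee_rot: [0.219, 0.976, 0.0, -0.0]
contact_force: [-0.6, -0.2, -0.4]
width: 0.0224
grip_force: 49.3
```

Request:
{"name": "apply_moves", "arguments": {
  "commands": [
    [[0,0,0.005,0],[0,0,0.005,0],[0,0,0.005,0],[0,0,0,0],[0,0,0,0],[0,0,0,0],[0,0,0,0],[0,0,0,0]]
  ]
}}

```text
time: 15.3
tool_pos: [0.5642, -0.2755, 0.1771]
ee_rot: [0.219, 0.976, -0.0, 0.0]
contact_force: [-0.2, -0.4, 1.1]
width: 0.0223
grip_force: 49.5
```

Request:
{"name": "apply_moves", "arguments": {
  "commands": [
    [[0,0,0.006,0],[0,0,0.006,0],[0,0,0,0],[0,0,0,0],[0,0,0,0],[0,0,0,0],[0,0,0,0],[0,0,0,0]]
  ]
}}

```text
time: 15.97
tool_pos: [0.5645, -0.2756, 0.1771]
ee_rot: [0.219, 0.976, -0.0, 0.001]
contact_force: [-2.4, -0.3, 6.7]
width: 0.0221
grip_force: 50.2
```

Contact: the TCP stopped at the predicted 0.177, with 6.7 N upward. The guard is resting on the plate, so I'll release.

Request:
{"name": "apply_moves", "arguments": {
  "commands": [
    [[0,0,0,0],[0,0,0,0],[0,0,0,0],[0,0,0,0],[0,0,0,0],[0,0,0,0],[0,0,0,0],[0,0,0,0]]
  ],
  "fingers": 1
}}

```text
time: 16.63
tool_pos: [0.5641, -0.2754, 0.1752]
ee_rot: [0.219, 0.976, 0.0, -0.0]
contact_force: [-1.6, 0.2, 0.2]
width: 0.0855
grip_force: 0.0
```

Request:
{"name": "apply_moves", "arguments": {
  "commands": [
    [[0,0,-0.05,0],[0,0,-0.1,0],[0,0,-0.15,0],[0,0,-0.15,0],[0,0,-0.15,0],[0,0,-0.15,0],[0,0,-0.1,0],[0,0,0,0]]
  ]
}}

```text
time: 17.3
tool_pos: [0.5655, -0.276, 0.2814]
ee_rot: [0.219, 0.976, -0.001, 0.003]
contact_force: [0.0, 0.6, 0.4]
width: 0.0856
grip_force: 0.0
```

```bash
python3 - <<'E'
from h import *
p,R=pose(); s=ctrl.read_state(); print(s["time"],p,s["width"],s["contact_force"])
d=ctrl.camera("side")["frame"]
cv2.imwrite("pics/fin.png",d[:,:,::-1])
E
```

```text
17.3 [ 0.56546657 -0.27600632  0.28141175] 0.0856078504154638 [0.03435973 0.64326563 0.42841351]
```

View pics/fin.png

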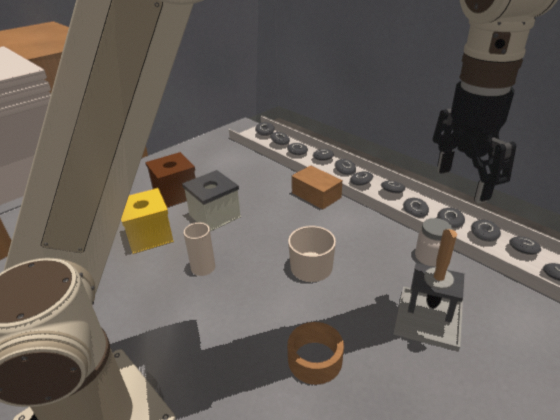

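The side view shows the brush hanging upright in the ring at (440,265) with its guard on the plate. The pot, beaker, jar, carton and tape are where they were. I'll let it settle, then hand in.

Request:
{"name": "apply_moves", "arguments": {
  "commands": [
    [[0,0,0,0],[0,0,0,0],[0,0,0,0],[0,0,0,0],[0,0,0,0],[0,0,0,0],[0,0,0,0],[0,0,0,0]]
  ]
}}

```text
time: 18.02
tool_pos: [0.5641, -0.2754, 0.2773]
ee_rot: [0.219, 0.976, 0.0, -0.0]
contact_force: [-0.2, 0.7, 0.2]
width: 0.0854
grip_force: 0.0
```

```bash
python3 -c "
from workcell import ctrl
print(ctrl.job_done())"
```

```text
the job is handed in; nothing more can be done
None
```

The brush was taken from the white canister, dipped upright in the rinse pot for over a second, and hung in the drying ring with its guard resting on the plate before release; I handed the job in at about 18 s, and the last side view shows nothing else moved.

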